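Line up two manifold blocks in the assembly jig

ROBOT

A 6-joint arm with a two-finger parallel gripper is mounted at the origin on the work surface. World frame = base frame: x ahead of the robot, y to its left, z up, the work surface at z = 0. Lengths are in m, angles in rad, forces in N, time in s.
With the tool pointing down it reaches from about 0.35 to 0.975 m from the base axis. Payload 4.9 kg.
Tool frame: the origin (TCP) lies on the centre line of the jaws, within the pads' length; the fingertips stand 8 mm ahead of it and the grasp point (between the pads) lies 11 mm behind it; z points along the fingers, y is the direction in which the jaws open and shut (so a half turn about z gives the same grasp; the last joint's range is limited). The gripper opens to 85 mm and grips with 20 to 120 N. Pads are 22 mm wide; open, the fingers measure 114 mm over their backs; the gripper's body (76 mm by 85 mm) begins 54 mm behind the grasp point. The pads swing forward as they close: fully open they stand 13 mm farther back than shut.
Start: joints at [-1.362, 0.053, 1.613, -0, 1.476, -0.119], TCP at [0.201, -0.592, 0.239] pointing down, gripper open.
Joint ranges: [-3.01, 3.01], [-1.01, 2.22], [0.06, 2.58], [-1.02, 4.17], [0.09, 2.62], [-3.14, 3.14]. Speed limits (rad/s): [2.57, 2.57, 3.14, 3.14, 3.14, 3.14].

INTERFACE

Orientations are given as a rotation vector (axis times angle).
In Python, from station import get_obs, get_image, calibration, finish_job gives the robot as it stands. The module is installed in compiled form; this text tells all that it offers.
- The arm moves only by the shell command python3 -m jog 'ROWS' [FORCE]. ROWS is JSON, a list of rows, each a list of 7 numbers: the shift along the tool's x, y, z in cm, then the turn, a rotation vector about the tool's x, y, z in rad, then the closure in counts, from 0 (fully open) to 255 (shut). In form: [[dx, dy, dz, ax, ay, az, jaw], ...]. A call has 1 to 8 rows; each row is the pose to reach, as a shift and turn from the pose measured when the call began, along the tool's axes at that moment; what a row does not reach only later rows make up. A row lasts 1/12 s, in which the tool goes at most 41.7 mm and 7.16 degrees, less where a joint would pass 70% of its speed; a pose out of reach is approached as far as the arm can. A call with a gripper value outside its range is refused whole. The fingers move at their own pace and stop on an object; FORCE is the grip in N (left out, the last holds). Time passes only in rows, so rows that repeat a pose let the fingers close. It gives the time, the measured TCP pose, the force and the opening at its end, in the units of the state.
- get_obs(): the state, without advancing time (a new reading comes with each control period).
- get_image(name): name is "scene" or "top" or "wrist"; returns the picture (420x560x3 uint8, red, green, blue); there is no depth.
- calibration(name): a dict with "vfov" (degrees; the focal length in pixels is half the picture's height over the tangent of half this angle, whatever the lens; pixels are square), "cx", "cy" (the principal point, pixels), "R" (3x3) and "t" (3): a world point X has camera coordinates R X + t. Camera axes: x right, y down, z forward; pixel columns grow to the right and rows downward; lengths in m; the calibration is good to about 2 mm. A picture is of the moment at which its call begins: read the wrist's pose just before it. calibration takes no time and is no camera call; for the wrist camera it gives the pose at the moment of the call.
- finish_job(): hands the job in, once; it reports no verdict.
The state is a dict: "t": time; "q": joint angles; "dq": joint speeds; "effort": joint torques, N m; "tool_pos": TCP position; "tool_rot": TCP orientation; "contact_force": force on the tool from outside, world axes, zero at the start; "wrist_torque": the same for the moment, N m; "opening": finger opening in m.
Only numpy, scipy, OpenCV 4.12 (cv2) and the standard library are available. Lean on these libraries where they do the work, as an engineer would, in place of code of your own. Each camera call takes 0.05 s, during which the arm holds its last target. There are 200 camera calls.

TASK

Push the two aluminium gas-manifold blocks along the bench into the steel corner jig so that they stand in one straight row, flush against the long fence: the long block hard up against the end stop, and the short block hard up against the long block's free end. Only push them with the fingers, never lift or tip them, leave everything else on the bench where it is, and finish with the hand clear.

Things in the scene. Friction and masses are not known exactly. Their poses are not given: they have to be found in the camera images.
- jig: Fixed L-shaped steel jig, 35 mm high, 16 mm thick. Origin: inner corner at bench level; x points away from the robot (within 0.16 rad), y left, z up. Long fence: its face is the plane x = 0, facing the robot, from y = 0 to -400 mm, with a 4 mm high foot behind it. End stop: its face is the plane y = 0, facing -y, from x = 0 to -66 mm. The blocks belong on the -x, -y side of the corner.
- long_block: Loose aluminium block, 50 mm (its x) by 110 mm (its y) by 50 mm high, 0.5 to 0.9 kg; three brass plugs on top reach 63 mm. Origin: centre of its underside. Starts 120 to 160 mm in front of the fence's face, axes within 0.4 rad of the jig's, left or right of the short block; there is room to push either one straight to the fence and the long one then along it.
- short_block: Loose aluminium block, 50 mm (its x) by 60 mm (its y) by 50 mm high, 0.3 to 0.5 kg; one brass plug on top reaches 63 mm. Origin: centre of its underside. Starts beside the long block, 120 to 160 mm in front of the fence's face, axes within 0.4 rad of the jig's.
- fitting: Loose bystander: brass pipe fitting standing upright, 24 mm across, 36 mm high. Origin at the centre of its underside. Stands just right of the blocks. Leave alone.
- flask: Loose bystander: upright stainless steel flask, 54 mm across, 70 mm high. Origin at the centre of its underside. Stands in front of the stop's end of the jig, 85 mm or more from the fence's face. Leave alone.
- wrench: Loose bystander: steel wrench, 160 mm long, lying flat along its x axis, right of the blocks. Leave alone.
- gauge: Loose bystander: round pressure gauge lying on its back behind the fence, 60 mm across, 28 mm high; its origin at the centre of its underside, its brass stem to -x. Leave alone.
- collar: Loose bystander: dark steel ring lying flat behind the fence, 44 mm across, 14 mm high; origin at the centre of its underside. Leave alone.
- screwdriver: Loose bystander: screwdriver 170 mm long, lying along its x axis, left of the jig. Leave alone.
Mind the look-alikes: they are no part of the job. Leave any black or green look-alike of the long_block alone. Leave any orange look-alike of the short_block alone.

How it is judged:
By the outcome, as a careful person would: the job done as asked, in the order asked, and still so for the second after the job is handed in, with the robot touching nothing.
It also fails if it takes over 67 s, if anything falls off the work surface, if the arm or the gripper's body presses on something with over 40 N, if the wrist force passes 120 N, or if a joint passes its speed limit or range.

## Working session

There is one attempt and no reset: what is moved stays moved. The work goes in short steps, Python scripts to look and compute and a shell command to move; the robot and the scene stay as the last step left them, time stands still between calls to the robot, and variables do not carry over. Pictures are saved under pics/ and viewed, about 8 in all and at most 12, crops included, and the job is handed in when it is done.

```bash
mkdir -p pics; ls
python3 - <<'E'
from station import *
import cv2,numpy as np
o=get_obs();print({k:np.round(v,3).tolist() for k,v in o.items()})
for n in("scene","top"):
    im=get_image(n);cv2.imwrite(f"pics/{n}0.png",im[:,:,::-1]);c=calibration(n);print(n,c)
E
```

```text
pics
{'t': 0.0, 'q': [-1.362, 0.053, 1.614, 0.0, 1.476, -0.119], 'dq': [-0.0, -0.0, -0.001, -0.001, 0.0, 0.001], 'effort': [0.0, -39.368, -37.017, -0.0, 0.007, -0.0], 'tool_pos': [0.201, -0.591, 0.238], 'tool_rot': [-3.097, -0.512, 0.0], 'contact_force': [-0.295, 0.4, 0.396], 'wrist_torque': [0.015, 0.011, -0.002], 'opening': 0.085}
scene {'vfov': 42.09435732948015, 'cx': 280.82910932254913, 'cy': 210.12123883928788, 'R': array([[ 0.67525947,  0.73731958, -0.01960812],
       [ 0.39744145, -0.38612642, -0.83243419],
       [-0.62134124,  0.55431599, -0.55377689]]), 't': array([-0.37492587, -0.18894311,  1.676904  ])}
top {'vfov': 50.121789631112435, 'cx': 282.97050005343726, 'cy': 201.1225941187394, 'R': array([[-0.02071466, -0.99931729, -0.03059187],
       [-0.98553406,  0.02555779, -0.1675393 ],
       [ 0.16820678,  0.02667881, -0.98539064]]), 't': array([0.03402032, 0.52906428, 1.015711  ])}
```

View pics/top0.png

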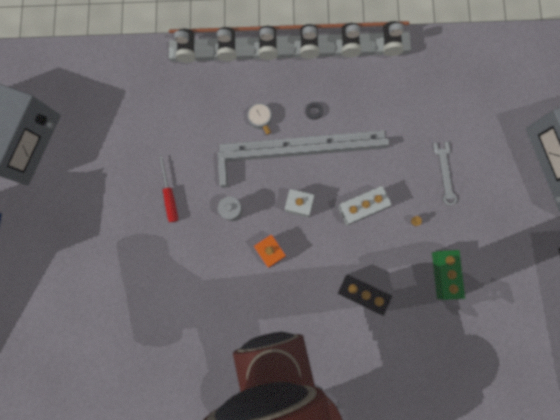

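View pics/scene0.png

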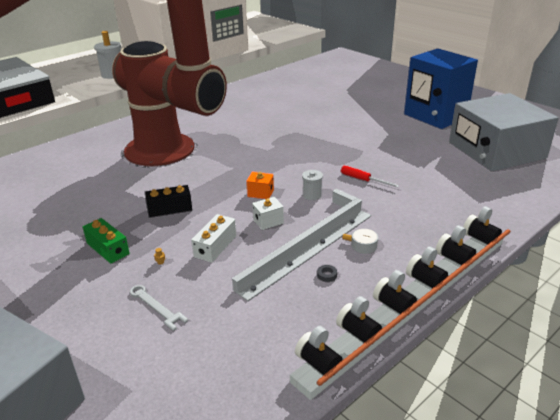

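Top view: the jig corner is near (225,155), with the fence running right to (388,143) and the stop running down to (222,185). The short white block is at (300,202) and the long one at (365,205), to its right. The flask is at (229,208) and the fitting at (416,220). The scene view agrees. Next I measure.

```bash
cat > h.py <<'E'
import numpy as np,cv2
from station import *
def K(c):
    f=210/np.tan(np.radians(c["vfov"])/2);return f,c["cx"],c["cy"]
def ray(c,uv):
    f,cx,cy=K(c);uv=np.atleast_2d(uv).astype(float)
    d=np.c_[(uv[:,0]-cx)/f,(uv[:,1]-cy)/f,np.ones(len(uv))]@c["R"]
    return -c["R"].T@c["t"],d
def plane(c,uv,z):
    o,d=ray(c,uv);return (o+d*((z-o[2])/d[:,2:3]))[:,:2]
def proj(c,X):
    f,cx,cy=K(c);p=np.atleast_2d(X)@c["R"].T+c["t"];return np.c_[f*p[:,0]/p[:,2]+cx,f*p[:,1]/p[:,2]+cy]
def tri(c1,u1,c2,u2):
    (o1,d1),(o2,d2)=ray(c1,u1),ray(c2,u2);d1,d2=d1[0],d2[0]
    s=np.linalg.lstsq(np.c_[d1,-d2],o2-o1,rcond=None)[0];a,b=o1+s[0]*d1,o2+s[1]*d2
    return (a+b)/2,np.linalg.norm(a-b)
E
python3 - <<'E'
from h import *
im=cv2.imread("pics/top0.png");c=calibration("top")
hsv=cv2.cvtColor(im,cv2.COLOR_BGR2HSV)
m=((hsv[:,:,2]>185)&(hsv[:,:,1]<40)).astype(np.uint8);m[:60]=0
m=cv2.morphologyEx(m,cv2.MORPH_CLOSE,np.ones((9,9)))
for k in cv2.findContours(m,0,2)[0]:
    if cv2.contourArea(k)>60:
        r=cv2.minAreaRect(k);p=plane(c,cv2.boxPoints(r),.05)
        print("white",np.round(r[0],1),np.round(p.mean(0),4),"sides",np.round([np.linalg.norm(p[1]-p[0]),np.linalg.norm(p[2]-p[1])],3),np.round(p,3).tolist())
for n,uv,z in [("corner",(225,155),.035),("fence end",(388,144),.035),("stop end",(222,185),.035),("flask",(229,205),.07),("fitting",(416,220),.036),("wrench",(450,200),0)]:
    print(n,np.round(plane(c,uv,z)[0],3))
w=calibration("wrist");print(w["vfov"],"cam",-w["R"].T@w["t"],"axis",w["R"][2],"x",w["R"][0])
E
python3 -c "
import cv2
im=cv2.imread('pics/top0.png')[90:270,150:480];cv2.imwrite('pics/crop1.png',cv2.resize(im,None,fx=2.4,fy=2.4,interpolation=2))"
```

```text
corner [0.649 0.161]
fence end [ 0.665 -0.235]
stop end [0.575 0.168]
flask [0.52  0.146]
fitting [ 0.478 -0.289]
wrench [ 0.53  -0.384]
70.09573185628801 cam [ 0.27743124 -0.56659685  0.37316175] axis [-0.29634068 -0.09902114 -0.94993527] x [ 0.32179588 -0.94680756 -0.00169195]
```

```bash
python3 -m jog '[[27,-17,-8,0,0,0,0],[27,-17,-8,0,0,0,0],[27,-17,-8,0,0,0,0],[27,-17,-8,0,0,0,0],[27,-17,-8,0,0,0,0],[27,-17,-8,0,0,0,0],[27,-17,-8,0,0,0,0],[27,-17,-8,0,0,0,0]]'; python3 -m jog '[[28,-18,0,0,0,0.29,0],[28,-18,0,0,0,0.29,0],[28,-18,0,0,0,0.29,0],[28,-18,0,0,0,0.29,0],[28,-18,0,0,0,0.29,0],[28,-18,0,0,0,0.29,0],[28,-18,0,0,0,0.29,0],[28,-18,0,0,0,0.29,0]]'
```

```text
t: 0.77
tool_pos: [0.403, -0.3413, 0.3188]
tool_rot: [-3.097, -0.513, -0.0]
contact_force: [0.7, -1.3, 1.5]
opening: 0.0851
t: 1.43
tool_pos: [0.6044, -0.0866, 0.3188]
tool_rot: [-3.139, -0.06, 0.001]
contact_force: [0.7, -1.7, 0.5]
opening: 0.0852
```

View pics/crop1.png

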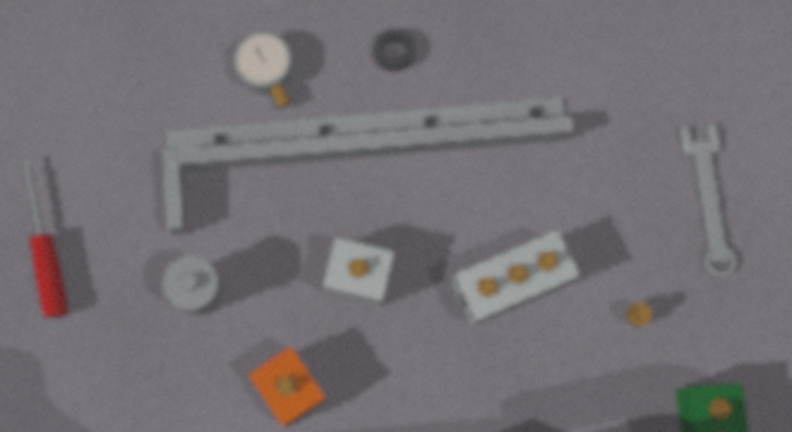

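The crop confirms the layout. The gap between the long block's right end and the fitting is about 60 px (roughly 60 mm), and the corridor between the short block and the fence is clear. Next is a wrist view.

Run:
```python
from h import *
import pickle
c=calibration("wrist");im=get_image("wrist")[:,:,::-1];cv2.imwrite("pics/w1.png",im);pickle.dump(c,open("w1.pkl","wb"))
t=get_image("top")[:,:,::-1];cv2.imwrite("pics/t1.png",t)
```

```text
(no output)
```

View pics/w1.png

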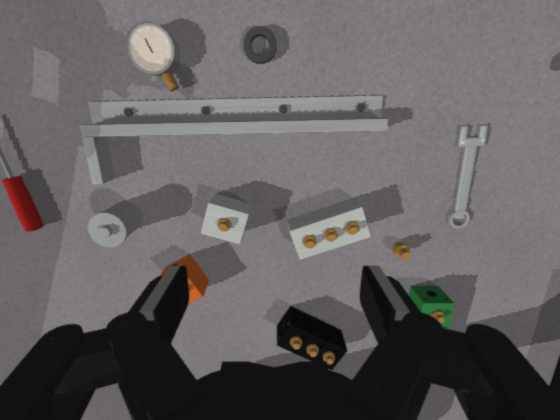

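Wrist view: the fence's front top edge runs from about (104,137) to (387,131), and the stop's inner edge from about (97,140) to (104,180). The short top is centred near (224,223) and the long top near (331,233), with plugs at (310,241), (331,234) and (352,227). The fitting is at (402,250).

Run:
```python
from h import *
import pickle
c=pickle.load(open("w1.pkl","rb"));im=cv2.imread("pics/w1.png");g=cv2.cvtColor(im,cv2.COLOR_BGR2GRAY)
print(g[205:240:2,215]);print(g[118:150,250]);print(g[160,85:125])
hsv=cv2.cvtColor(im,cv2.COLOR_BGR2HSV)
for th in(165,):
  m=((g>th)&(hsv[:,:,1]<40)).astype(np.uint8)
  m=cv2.morphologyEx(m,cv2.MORPH_CLOSE,np.ones((11,11)))
  m[:185]=0;m[:,:150]=0;m[:,400:]=0
  for k in cv2.findContours(m,0,2)[0]:
    if cv2.contourArea(k)>300:
        p=plane(c,k[:,0],.05);r=cv2.minAreaRect((p*1000).astype(np.float32))
        print("white",np.round(r[0],1),np.round(r[1],1),r[2])
# plugs, two views: wrist w1 + top t1
b=((hsv[:,:,0]>8)&(hsv[:,:,0]<25)&(hsv[:,:,1]>110)).astype(np.uint8);b[300:]=0
for k in cv2.findContours(b,0,2)[0]:
    if cv2.contourArea(k)>40:
        M=cv2.moments(k);u=(M["m10"]/M["m00"],M["m01"]/M["m00"]);print("brass",np.round(u,1),cv2.contourArea(k),np.round(plane(c,u,.06)[0],4))
t=cv2.imread("pics/t1.png");h2=cv2.cvtColor(t,cv2.COLOR_BGR2HSV);ct=calibration("top")
b=((h2[:,:,0]>8)&(h2[:,:,0]<25)&(h2[:,:,1]>110)).astype(np.uint8)
for k in cv2.findContours(b,0,2)[0]:
    if 8<cv2.contourArea(k)<200:
        M=cv2.moments(k);u=(M["m10"]/M["m00"],M["m01"]/M["m00"]);print("top brass",np.round(u,1),cv2.contourArea(k),np.round(plane(ct,u,.06)[0],4))
```

```text
[164 175 176 175 177 179 175 172 164 165 175 175 174 176 174 175 151 119]
[ 87  85  83 102 141 151 152 151 150 151 150 151 151 152 153 130 125 123
 121 122 125 128 128 126 126 125 124 124 124 122 122 122]
[127 129 144 153 153 154 153 149 150 152 151 149 133 103  79  77  77  79
  79  78  78  78  77  78  78  78  83  88  89  89  89  89  88  86  86  88
  87  86  87  88]
white [ 516.3 -171.9] [ 47.  107.4] 22.15567398071289
white [526.2 -17.5] [57.  47.2] 75.0864028930664
brass [192.7 276.9] 740.0 [0.4429 0.0285]
brass [401.  250.6] 194.5 [ 0.4984 -0.2756]
brass [309.4 241.4] 100.0 [ 0.5076 -0.1417]
brass [330.2 234.5] 101.0 [ 0.5195 -0.1706]
brass [351.7 227.6] 104.0 [ 0.5313 -0.1999]
brass [223.7 224.5] 102.0 [ 0.529  -0.0191]
brass [169.8  80.5] 150.5 [0.7139 0.0436]
top brass [378.7 301.2] 63.5 [ 0.2953 -0.1874]
top brass [365.6 294.9] 64.0 [ 0.3098 -0.1592]
top brass [453.5 288.6] 37.0 [ 0.3196 -0.3546]
top brass [353.3 288.8] 52.0 [ 0.3236 -0.1324]
top brass [451.6 274.1] 36.0 [ 0.3515 -0.3531]
top brass [450. 260.] 34.0 [ 0.3829 -0.3522]
top brass [260.9 246.8] 113.0 [0.4223 0.0742]
top brass [416.2 220.5] 49.0 [ 0.4742 -0.283 ]
top brass [365.7 203.6] 19.0 [ 0.5163 -0.1701]
top brass [378.  198.4] 23.0 [ 0.5279 -0.199 ]
top brass [266.4 129.4] 21.0 [0.7025 0.0574]
top brass [293.8  26.5] 9.0 [ 0.9677 -0.0148]
top brass [377.4  23.7] 12.5 [ 0.967  -0.2221]
```

```bash
cat > jig.py <<'E'
from h import *
def edge(v,th):   # first falling crossing, subpixel
    i=np.where((v[:-1]>=th)&(v[1:]<th))[0]
    return None if len(i)==0 else i[0]+(v[i[0]]-th)/(v[i[0]]-v[i[0]+1])
E
python3 - <<'E'
from jig import *
import pickle
c=pickle.load(open("w1.pkl","rb"));g=cv2.cvtColor(cv2.imread("pics/w1.png"),cv2.COLOR_BGR2GRAY).astype(float)
P=[]
for x in range(120,380,2):
    r0=int(130-(x-82)*.02); e=edge(g[r0:r0+14,x],138)
    if e is not None:P.append((x,r0+e))
S=[]
for y in range(145,180):
    x0=int(91+(y-145)*.19);e=edge(g[y,x0:x0+14],125)
    if e is not None:S.append((x0+e,y))
def fit(p):
    vx,vy,x,y=cv2.fitLine((np.float32(p)),cv2.DIST_HUBER,0,.01,.01).ravel();return np.array([x,y]),np.array([vx,vy])
pf,df=fit(plane(c,np.array(P),.035)*1000);ps,ds=fit(plane(c,np.array(S),.035)*1000)
if df[1]>0:df=-df
if ds[0]>0:ds=-ds
s=np.linalg.solve(np.c_[df,-ds],ps-pf);cor=pf+s[0]*df
print(len(P),len(S),"fence dir",df,"yaw deg",np.degrees(np.arctan2(df[0],-df[1])),"corner",cor,"stop dir",ds, "angle",np.degrees(np.arccos(df@ds)))
print("fence px ends",P[0],P[-1],"stop",S[0],S[-1])
t=calibration("top")
for a,b in [((330.2,234.5),(365.7,203.6)),((351.7,227.6),(378,198.4)),((387,131),(387.5,146.5))]:print(tri(c,a,t,b))
yaw=np.arctan2(df[0],-df[1])
J=np.array([[np.cos(yaw),-np.sin(yaw)],[np.sin(yaw),np.cos(yaw)]]);
for n,p in dict(long=(516.3,-171.9),short=(526.2,-17.5),fitting=(485,-282),flask=plane(c,(108,229),.07)[0]*1000).items():print(n,np.round((np.array(p)-cor)@J,1))
E
```

```text
130 35 fence dir [ 0.05810368 -0.99831057] yaw deg 3.3309712 corner [641.80835 162.59087] stop dir [-0.9979859  -0.06343638] angle 89.693886
fence px ends (120, np.float64(135.13953488372093)) (378, np.float64(130.64705882352942)) stop (np.float64(93.11111111111111), 145) (np.float64(101.20588235294117), 179)
(array([ 0.51730974, -0.17127206,  0.05469235]), np.float64(0.0008371451352743762))
(array([ 0.52899891, -0.20076283,  0.05433614]), np.float64(0.00148208066407917))
(array([ 0.66222946, -0.23780747,  0.0280195 ]), np.float64(0.005809928227513677))
long [-144.7 -326.6]
short [-125.9 -173.1]
fitting [-182.4 -434.7]
flask [-123.   -16.2]
```

The geometry checks out: block footprints match 50×110 and 50×60, the plugs triangulate at about 55 mm, and every offset lies within the stated ranges. Plan for the long block: come down behind it aligned with its yaw, push and turn it onto the fence, then push it along.

```bash
cat > go.py <<'E'
import sys,numpy as np
from station import get_obs
from scipy.spatial.transform import Rotation as Ro
COR=np.array([641.8,162.6]);YAW=np.radians(3.33)
J=np.array([[np.cos(YAW),-np.sin(YAW)],[np.sin(YAW),np.cos(YAW)]])
def pose():
    o=get_obs();R=Ro.from_rotvec(o["tool_rot"]).as_matrix();p=np.array(o["tool_pos"])*1000
    return o,R,p,J.T@(p[:2]-COR),np.degrees(np.arctan2(R[1,0],R[0,0])-YAW)
if __name__=="__main__":  # targets: X,Y,z mm in jig frame, yaw deg rel jig (tool x vs jig x)
    o,R,p,q,y=pose();print("t",o["t"],"at jig",np.round(q,1),"z",round(p[2],1),"yaw",round(y,2),"F jig",np.round(J.T@np.array(o["contact_force"])[:2],1),"open",round(o["opening"]*1000,1))
    for a in sys.argv[1:]:
        X,Y,z,w=map(float,a.split(","))
        d=np.r_[COR+J@[X,Y],z]-p;u=YAW+np.radians(w)
        T=np.array([[np.cos(u),np.sin(u),0],[np.sin(u),-np.cos(u),0],[0,0,-1]])
        print(a,np.round(R.T@d/10,2),np.round(Ro.from_matrix(R.T@T).as_rotvec(),3))
E
python3 go.py " -192,-342.7,120,18.8" " -192,-342.7,18,18.8"
```

```text
t 1.5333 at jig [ -50.5 -244. ] z 318.0 yaw -0.77 F jig [-0.  -0.2] open 85.2
 -192,-342.7,120,18.8 [-14.    10.14  19.77] [-0.004  0.    -0.341]
 -192,-342.7,18,18.8 [-13.99  10.19  29.97] [-0.004  0.    -0.341]
```

```bash
python3 -m jog '[[-4,3,2,0,0,-0.1,75],[-8,6,5,0,0,-0.2,75],[-11,8,8,0,0,-0.3,75],[-14,10.1,11.5,0,0,-0.34,75],[-14,10.1,15,0,0,-0.34,75],[-14,10.1,19,0,0,-0.34,75],[-14,10.1,20,0,0,-0.34,75],[-14,10.1,20,0,0,-0.34,75]]' 20; python3 go.py " -192,-342.7,18,18.8"
```

```text
t: 2.2
tool_pos: [0.4637, -0.1882, 0.1094]
tool_rot: [-3.07, -0.595, 0.019]
contact_force: [-0.6, 0.6, -1.7]
opening: 0.0606
t 2.2 at jig [-198.1 -339.9] z 109.4 yaw 18.6 F jig [-0.5  0.7] open 60.6
 -192,-342.7,18,18.8 [0.58 0.61 9.12] [-0.016  0.009 -0.004]
```

```bash
python3 -m jog '[[0.3,0.6,3,-0.016,0.009,0,75],[0.5,0.6,6,-0.016,0.009,0,75],[0.5,0.6,8,-0.016,0.009,0,75],[0.5,0.6,9.1,-0.016,0.009,0,75],[0.5,0.6,9.1,-0.016,0.009,0,75]]'; python3 go.py " -180,-338.6,18,18.8" " -160,-334,18,12" " -130,-330,18,3" " -110,-328,18,0" " -65,-327,18,0"
python3 - <<'E'
from h import *
im=get_image("wrist")[:,:,::-1];cv2.imwrite("pics/w2.png",im)
E
```

```text
t: 2.62
tool_pos: [0.4684, -0.1903, 0.0171]
tool_rot: [-3.082, -0.597, 0.005]
contact_force: [-0.4, -0.4, -0.9]
opening: 0.0605
t 2.6167 at jig [-193.6 -342.2] z 17.1 yaw 18.6 F jig [-0.4 -0.4] open 60.5
 -180,-338.6,18,18.8 [ 1.4   0.09 -0.1 ] [-0.003  0.002 -0.004]
 -160,-334,18,12 [ 3.44  0.29 -0.1 ] [-0.003  0.003  0.115]
 -130,-330,18,3 [ 6.42  0.87 -0.11] [-0.003  0.003  0.272]
 -110,-328,18,0 [ 8.38  1.32 -0.12] [-0.003  0.003  0.325]
 -65,-327,18,0 [12.67  2.66 -0.13] [-0.003  0.003  0.325]
```

View pics/w2.png

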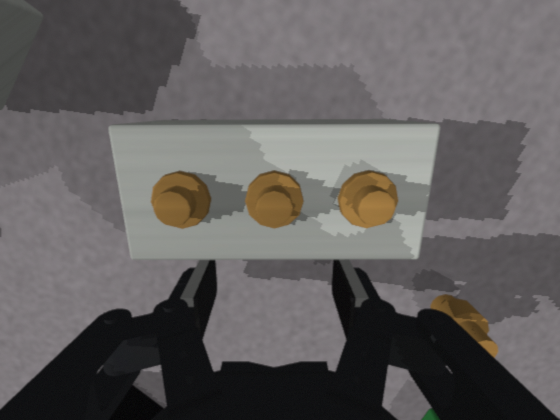

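The block is square to the fingers, which are centred just behind its near edge (row 258), and the fitting at (465,320) is clear. I push it forward and turn it to square with the fence.

```bash
python3 -m jog '[[0.8,0,-0.1,0,0,0,75],[1.5,0.1,-0.1,0,0,0,75],[2.2,0.2,-0.1,0,0,0.03,75],[3,0.25,-0.1,0,0,0.08,75],[3.8,0.4,-0.1,0,0,0.14,75],[4.6,0.5,-0.1,0,0,0.19,75],[5.5,0.7,-0.1,0,0,0.24,75],[6.4,0.9,-0.1,0,0,0.28,75]]'; python3 go.py " -105,-328,18,0" " -80,-327,18,0"  " -66,-327,18,0"
```

```text
t: 3.33
tool_pos: [0.5322, -0.1752, 0.0215]
tool_rot: [-3.137, -0.16, 0.007]
contact_force: [-10.6, 1.2, 7.0]
opening: 0.0605
t 3.3333 at jig [-129.1 -330.9] z 21.5 yaw 2.51 F jig [-10.5   1.8] open 60.5
 -105,-328,18,0 [ 2.42 -0.18  0.34] [-0.001  0.005  0.044]
 -80,-327,18,0 [ 4.92 -0.17  0.33] [-0.001  0.005  0.044]
 -66,-327,18,0 [ 6.32 -0.11  0.32] [-0.001  0.005  0.044]
```

```bash
python3 -m jog '[[0.7,-0.1,0.3,0,0,0.02,75],[1.5,-0.15,0.3,0,0,0.04,75],[2.4,-0.2,0.3,0,0,0.044,75],[3.3,-0.2,0.3,0,0,0.044,75],[4.2,-0.2,0.3,0,0,0.044,75],[5,-0.2,0.3,0,0,0.044,75],[5.7,-0.1,0.3,0,0,0.044,75],[6.2,-0.1,0.3,0,0,0.044,75]]'; python3 go.py " -61,-327,18,0" " -59,-327,18,0"
python3 - <<'E'
from h import *
im=get_image("wrist")[:,:,::-1];cv2.imwrite("pics/w3.png",im)
E
```

```text
t: 4.0
tool_pos: [0.5941, -0.1682, 0.0205]
tool_rot: [3.14, 0.092, -0.011]
contact_force: [-10.5, -1.6, 8.3]
opening: 0.0602
t 4.0 at jig [ -66.8 -327.5] z 20.5 yaw 0.04 F jig [-10.5  -0.9] open 60.2
 -61,-327,18,0 [ 0.58 -0.05  0.25] [0.    0.007 0.001]
 -59,-327,18,0 [ 0.78 -0.05  0.25] [0.    0.007 0.001]
```

View pics/w3.png

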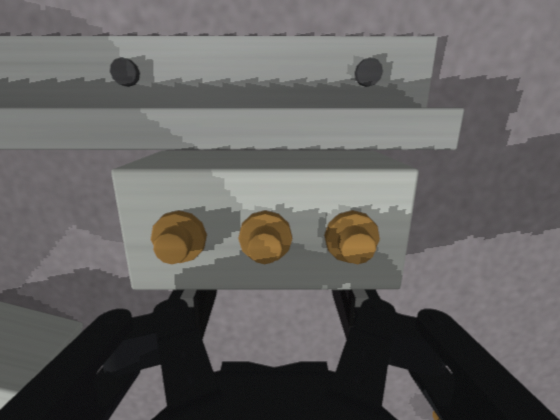

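The long block is square to the fence with a few mm of gap (block edge at row 170, fence edge at row 150). I push it home slowly.

```bash
python3 -m jog '[[0.2,0,0.2,0,0,0,75],[0.4,0,0.2,0,0,0,75],[0.6,0,0.2,0,0,0,75],[0.8,0,0.2,0,0,0,75],[0.9,0,0.2,0,0,0,75],[0.9,0,0.2,0,0,0,75]]'; python3 go.py
```

```text
t: 4.55
tool_pos: [0.5986, -0.168, 0.0206]
tool_rot: [3.14, 0.094, -0.036]
contact_force: [-31.5, 0.1, 22.8]
opening: 0.0605
t 4.55 at jig [ -62.4 -327.6] z 20.6 yaw 0.1 F jig [-31.4   1.9] open 60.5
```

It stopped against the fence at 31 N, with the tool at x = -62.4. Now I retract, rise, turn 90° and get behind its right end.

```bash
python3 -m jog '[[-1,0,0,0,0,0,75],[-3,0,0,0,0.03,0,75],[-3,0,-3,0,0.03,0,120],[-3,0,-6,0,0.03,0,215],[-3,0,-10,0,0.03,0,215],[-3,0,-10,0,0.03,0,215]]'; python3 go.py " -26,-420,120,90" " -26,-420,18,90"
```

```text
t: 5.05
tool_pos: [0.5774, -0.1719, 0.133]
tool_rot: [3.133, 0.095, 0.038]
contact_force: [1.2, -1.6, 1.6]
opening: 0.0131
t 5.05 at jig [ -83.8 -330.1] z 133.0 yaw 0.13 F jig [ 1.1 -1.7] open 13.1
 -26,-420,120,90 [5.72 8.99 1.51] [ 0.025 -0.013 -1.568]
 -26,-420,18,90 [ 5.48  8.91 11.7 ] [ 0.025 -0.013 -1.568]
```

```bash
python3 -m jog '[[1,2,0,0,0,-0.12,215],[2,4,0,0,0,-0.24,215],[3,6,0.5,0,0,-0.36,215],[4,7,1,0,0,-0.48,215],[5,8,1,0,0,-0.6,215],[5.7,9,1,0,0,-0.72,215],[5.7,9,1,0,0,-0.84,215],[5.7,9,1,0,0,-0.96,215]]'; python3 go.py " -26,-420,120,90"
```

```text
t: 5.72
tool_pos: [0.6419, -0.2591, 0.1271]
tool_rot: [2.719, 1.532, 0.032]
contact_force: [-0.1, -0.2, 0.4]
opening: 0.0132
t 5.7167 at jig [ -24.4 -421. ] z 127.1 yaw 55.47 F jig [-0.1 -0.2] open 13.2
 -26,-420,120,90 [-0.02 -0.21  0.71] [ 0.029  0.001 -0.603]
```

```bash
python3 -m jog '[[0,-0.1,0,0,0,-0.12,215],[0,-0.2,0,0,0,-0.24,215],[0,-0.2,0,0,0,-0.36,215],[0,-0.2,0,0,0,-0.48,215],[0,-0.2,0,0.03,0,-0.6,215],[0,-0.2,0,0.03,0,-0.6,215]]'; python3 go.py " -26,-420,17,90"
python3 - <<'E'
from h import *
im=get_image("wrist")[:,:,::-1];cv2.imwrite("pics/w4.png",im)
E
```

```text
t: 6.22
tool_pos: [0.6422, -0.2583, 0.1292]
tool_rot: [2.154, 2.282, -0.0]
contact_force: [-0.1, 0.1, 0.6]
opening: 0.0131
t 6.2167 at jig [ -24.  -420.2] z 129.2 yaw 89.98 F jig [-0.1  0.1] open 13.1
 -26,-420,17,90 [ 0.05 -0.22 11.22] [ 0.002  0.003 -0.   ]
```

View pics/w4.png

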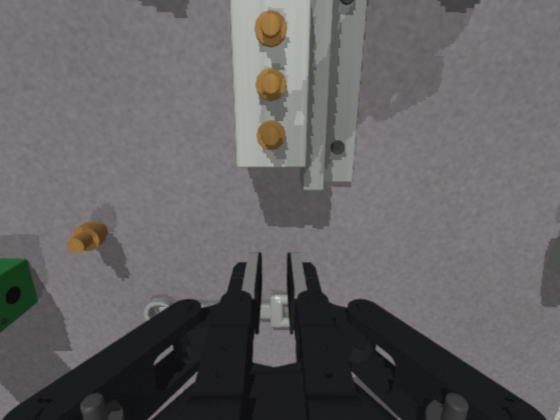

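The long block is flush along the fence (edge at column 306). Its free end at row 166 lies ahead of the fingers (column 275), and the wrench is well behind them. I descend.

```bash
python3 -m jog '[[0,-0.2,3.5,0,0,0,215],[0,-0.2,7,0,0,0,215],[0,-0.2,10,0,0,0,215],[0,-0.2,11.2,0,0,0,215],[0,-0.2,11.2,0,0,0,215]]'; python3 go.py " -26,-397,17,90" " -26,-320,17,90" " -26,-240,17,90"
```

```text
t: 6.68
tool_pos: [0.6379, -0.2572, 0.0129]
tool_rot: [-2.161, -2.276, 0.002]
contact_force: [-0.4, 1.1, 0.0]
opening: 0.0133
t 6.6833 at jig [ -28.2 -418.8] z 12.9 yaw 89.63 F jig [-0.3  1.1] open 13.3
 -26,-397,17,90 [ 2.18  0.21 -0.41] [-0.003 -0.001 -0.006]
 -26,-320,17,90 [ 9.88  0.16 -0.4 ] [-0.003 -0.001 -0.006]
 -26,-240,17,90 [17.88  0.11 -0.39] [-0.003 -0.001 -0.006]
```

```bash
python3 -m jog '[[1,0.2,-0.4,0,0,-0.006,215],[2,0.2,-0.4,0,0,-0.006,215],[3,0.2,-0.4,0,0,-0.006,215],[4,0.2,-0.4,0,0,-0.006,215],[5,0.2,-0.4,0,0,-0.006,215],[6,0.2,-0.4,0,0,-0.006,215],[7.2,0.2,-0.4,0,0,-0.006,215],[8.4,0.2,-0.4,0,0,-0.006,215]]'; python3 go.py " -26,-240,17,90"
python3 - <<'E'
from h import *
im=get_image("wrist")[:,:,::-1];cv2.imwrite("pics/w5.png",im)
E
```

```text
t: 7.35
tool_pos: [0.6375, -0.1745, 0.0203]
tool_rot: [2.153, 2.282, -0.003]
contact_force: [0.6, -7.9, 1.7]
opening: 0.0131
t 7.35 at jig [ -23.9 -336.2] z 20.3 yaw 89.99 F jig [ 0.2 -7.9] open 13.1
 -26,-240,17,90 [ 9.63 -0.21  0.28] [ 0.002  0.005 -0.   ]
```

View pics/w5.png

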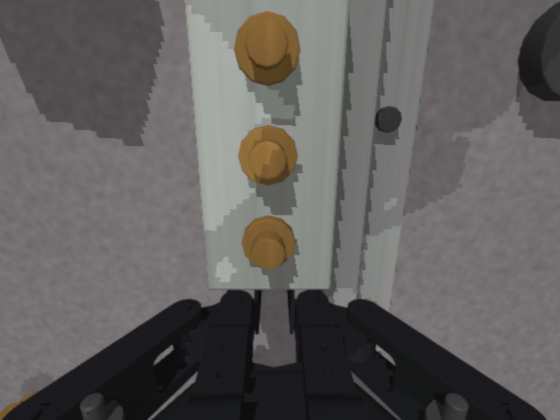

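The block slides along the fence, flush and centred on the fingers. Continuing.

```bash
python3 -m jog '[[1.2,-0.1,0.2,0,0,0,215],[2.4,-0.15,0.2,0,0,0,215],[3.6,-0.15,0.2,0,0,0,215],[4.8,-0.15,0.2,0,0,0,215],[6,-0.15,0.2,0,0,0,215],[7.2,-0.15,0.2,0,0,0,215],[8.4,-0.15,0.2,0,0,0,215],[9.6,-0.15,0.2,0,0,0,215]]'; python3 go.py;  python3 -m jog '[[1.2,0,0,0,0,0,215],[2.4,0,0,0,0,0,215],[3.6,0,0,0,0,0,215],[4.8,0,0,0,0,0,215],[6,0,0,0,0,0,215],[7,0,0,0,0,0,215],[8,0,0,0,0,0,215],[8.5,0,0,0,0,0,215]]'; python3 go.py " -26,-135,18,90" " -26,-123,18,90"
```

```text
t: 8.07
tool_pos: [0.6314, -0.0764, 0.0199]
tool_rot: [2.15, 2.281, -0.0]
contact_force: [1.0, -6.7, 1.1]
opening: 0.0138
t 8.0667 at jig [ -24.3 -238. ] z 19.9 yaw 90.06 F jig [ 0.6 -6.8] open 13.8
t: 8.73
tool_pos: [0.6268, 0.0093, 0.0205]
tool_rot: [2.148, 2.281, 0.0]
contact_force: [0.3, -7.4, 1.8]
opening: 0.0136
t 8.7333 at jig [ -23.9 -152.1] z 20.5 yaw 90.13 F jig [-0.1 -7.4] open 13.6
 -26,-135,18,90 [ 1.72 -0.21  0.24] [0.006 0.006 0.002]
 -26,-123,18,90 [ 2.92 -0.21  0.23] [0.006 0.006 0.002]
```

```bash
python3 -m jog '[[0.6,-0.1,0.2,0,0,0,215],[1.2,-0.1,0.2,0,0,0,215],[1.7,-0.1,0.2,0,0,0,215],[2,-0.1,0.2,0,0,0,215],[2.3,-0.1,0.2,0,0,0,215],[2.6,-0.1,0.2,0,0,0,215],[2.8,-0.1,0.2,0,0,0,215],[3,-0.1,0.2,0,0,0,215]]'; python3 go.py; python3 -m jog '[[0.2,0,0,0,0,0,215],[0.4,0,0,0,0,0,215],[0.5,0,0,0,0,0,215]]'; python3 go.py
```

```text
t: 9.4
tool_pos: [0.6253, 0.0376, 0.0204]
tool_rot: [2.144, 2.278, -0.002]
contact_force: [-0.6, -10.6, 5.8]
opening: 0.0133
t 9.4 at jig [ -23.7 -123.9] z 20.4 yaw 90.15 F jig [ -1.2 -10.5] open 13.3
t: 9.65
tool_pos: [0.625, 0.0403, 0.0207]
tool_rot: [2.14, 2.276, -0.008]
contact_force: [0.1, -15.7, 0.5]
opening: 0.0133
t 9.65 at jig [ -23.9 -121.1] z 20.7 yaw 90.19 F jig [ -0.8 -15.7] open 13.3
```

```bash
python3 -m jog '[[0.2,0,0,0,0,0,215],[0.4,0,0,0,0,0,215],[0.5,0,0,0,0,0,215],[0.5,0,0,0,0,0,215]]'; python3 go.py
python3 - <<'E'
from h import *
im=get_image("top")[:,:,::-1];cv2.imwrite("pics/t2.png",cv2.resize(im[90:270,150:480],None,fx=2.4,fy=2.4,interpolation=2))
E
```

```text
t: 9.98
tool_pos: [0.625, 0.0402, 0.021]
tool_rot: [2.135, 2.272, -0.019]
contact_force: [1.0, -22.5, -1.0]
opening: 0.0131
t 9.9833 at jig [ -23.9 -121.2] z 21.0 yaw 90.23 F jig [ -0.3 -22.5] open 13.1
```

The block has stopped at the end stop (22 N, no further motion). I back off, rise and look.

```bash
python3 -m jog '[[-1,0,0,0,0,0,215],[-2.5,0,0,0.0,0.02,0,215],[-2.5,0,-3,0,0.02,0,215],[-2.5,0,-7,0,0.02,0,215],[-3,-2,-11,0,0.02,0.12,215],[-4,-4,-15,0,0.02,0.24,215],[-5,-7,-18,0,0.02,0.36,215],[-6,-10,-20,0,0.02,0.48,215]]'; python3 go.py " -110,-175,220,0"
```

```text
t: 10.7
tool_pos: [0.5309, -0.0185, 0.2226]
tool_rot: [2.627, 1.7, 0.019]
contact_force: [0.6, 0.5, 0.5]
opening: 0.0139
t 10.7 at jig [-121.3 -174.3] z 222.6 yaw 62.49 F jig [0.6 0.5] open 13.9
 -110,-175,220,0 [0.46 1.02 0.28] [ 0.014 -0.012  1.091]
```

```bash
python3 -m jog '[[-1,0,0,0,0,0.12,215],[-1,0,0,0,0,0.24,180],[-1,0,0,0,0,0.36,180],[-1,0,0,0,0,0.48,180],[-1,0,0,0,0,0.6,180],[-1,0,0,0,0,0.72,180],[-1,0,0,0,0,0.84,180],[-1,0,0,0,0,0.96,180]]'; python3 -m jog '[[0,0,0,0,0,0.12,180],[0,0,0,0,0,0.14,180],[0,0,0,0,0,0.14,180]]';python3 go.py
python3 - <<'E'
from h import *
import pickle
pickle.dump(calibration("wrist"),open("w6.pkl","wb"))
im=get_image("wrist")[:,:,::-1];cv2.imwrite("pics/w6.png",im)
E
```

```text
t: 11.37
tool_pos: [0.5265, -0.0263, 0.2226]
tool_rot: [3.125, 0.288, 0.026]
contact_force: [-0.1, -0.2, -0.3]
opening: 0.0249
t: 11.62
tool_pos: [0.5263, -0.0255, 0.2225]
tool_rot: [3.139, 0.073, 0.026]
contact_force: [0.4, -0.2, -0.6]
opening: 0.0248
t 11.6167 at jig [-126.2 -181. ] z 222.5 yaw -0.68 F jig [ 0.4 -0.2] open 24.8
```

View pics/w6.png

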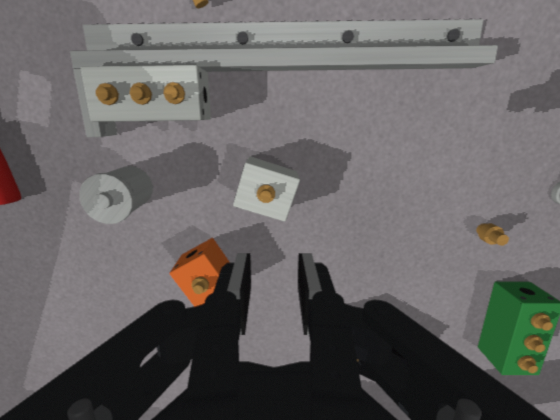

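The long block sits in the corner against the stop (column ~82) and the fence (row ~68), with its free end at column ~203. The short block is untouched at (266,193). Next I quantify this.

```bash
cat > blk.py <<'E'
from h import *
import pickle,sys
from go import COR,J,YAW
def blocks(c,im,roi,th=158):
    g=cv2.cvtColor(im,cv2.COLOR_BGR2GRAY);hsv=cv2.cvtColor(im,cv2.COLOR_BGR2HSV)
    m=(((g>th)&(hsv[:,:,1]<40))|((hsv[:,:,0]>8)&(hsv[:,:,0]<25)&(hsv[:,:,1]>110))).astype(np.uint8)
    x0,y0,x1,y1=roi;k=np.zeros_like(m);k[y0:y1,x0:x1]=m[y0:y1,x0:x1]
    k=cv2.morphologyEx(k,cv2.MORPH_CLOSE,np.ones((5,5)));k=cv2.morphologyEx(k,cv2.MORPH_OPEN,np.ones((5,5)))
    for q in cv2.findContours(k,0,2)[0]:
        if cv2.contourArea(q)>400:
            p=(plane(c,q[:,0],.05)*1000-COR)@J;r=cv2.minAreaRect(p.astype(np.float32))
            print("blk jig ctr",np.round(r[0],1),"size",np.round(r[1],1),"ang",round(r[2],1),"min",p.min(0).round(1),"max",p.max(0).round(1))
E
python3 - <<'E'
from blk import *
c=pickle.load(open("w6.pkl","rb"));im=cv2.imread("pics/w6.png")
g=cv2.cvtColor(im,cv2.COLOR_BGR2GRAY);print(g[40:75,140],g[90,70:95],g[95,195:215])
blocks(c,im,(220,150,320,230));blocks(c,im,(82,66,206,125))
for n,uv in [("fence near edge R",(496,64)),("fence near edge at L",(215,69)),("stop end",(101,136))]:print(n,((plane(c,uv,.035)*1000-COR)@J).round(1))
E
```

```text
[ 65  62  59  54  42  54  87  88  85  89 132 147 148 148 148 148 148 148
 148 147 145 143 105  86  84  96 132 150 154 156 157 154 154 154 154] [110 112 114 114 113 111 112 123 133 133 132 133 133 133 144 154 156 156
 157 156 157 156 158 157 156] [154 155 150 126  93  80  79  72  49  21  18  44  77  91  91  90  89  89
  91  90]
blk jig ctr [-126.1 -173.2] size [58.4 48.5] ang 71.8 min [-155.9 -206.7] max [ -95.3 -140.2]
blk jig ctr [-18.2 -86.3] size [47.  31.9] ang 89.3 min [ -34.2 -109.9] max [ -2.1 -62.9]
fence near edge R [[  -2.  -402.8]]
fence near edge at L [[  -3.2 -125.5]]
stop end [[-66.2  -1.1]]
```

Short block confirmed at (-126,-173), yaw -18.2°, unmoved. The long block's free end is at y = -109.9, against an ideal of -110. Now I get behind the short block, keeping clear of the orange one.

```bash
python3 go.py " -174,-157.5,120,-18.2" " -174,-157.5,18,-18.2"
python3 - <<'E'
from blk import *
c=pickle.load(open("w6.pkl","rb"));print(((plane(c,[(172,270),(216,240),(230,275),(192,305)],.05)*1000-COR)@J).round(0).tolist())
E
```

```text
t 11.6667 at jig [-126.2 -181.2] z 222.5 yaw -0.65 F jig [-0.3 -0.4] open 25.0
 -174,-157.5,120,-18.2 [-4.98 -2.34 10.17] [-0.001 -0.017  0.306]
 -174,-157.5,18,-18.2 [-5.15 -2.36 20.37] [-0.001 -0.017  0.306]
[[-216.0, -64.0], [-180.0, -117.0], [-224.0, -130.0], [-264.0, -82.0]]
```

```bash
python3 -m jog '[[-2,-1,3,0,-0.01,0.1,205],[-4,-1.9,6,0,-0.017,0.2,205],[-4.7,-1.9,9,0,-0.017,0.3,205],[-4.7,-1.9,10.5,0,-0.017,0.306,205],[-4.7,-1.9,10.5,0,-0.017,0.306,205]]'; python3 go.py " -170.7,-161.7,18,-18.2"
python3 - <<'E'
from h import *
import pickle
pickle.dump(calibration("wrist"),open("w7.pkl","wb"))
im=get_image("wrist")[:,:,::-1];cv2.imwrite("pics/w7.png",im)
E
```

```text
t: 12.08
tool_pos: [0.4767, -0.008, 0.1121]
tool_rot: [-3.114, 0.402, 0.014]
contact_force: [-0.1, 0.5, -0.4]
opening: 0.0164
t 12.0833 at jig [-174.8 -160.7] z 112.1 yaw -18.05 F jig [-0.1  0.5] open 16.4
 -170.7,-161.7,18,-18.2 [ 0.5  -0.03  9.41] [-0.     0.009  0.003]
```

View pics/w7.png

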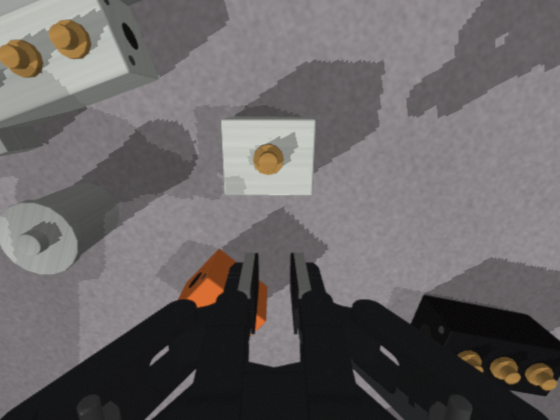

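The short block (top edges 222–315, rows 120–195) is square to the fingers. The orange block's right corner, near (267,290), sits close to the left finger, so I check the finger footprint before descending.

Run:
```python
from blk import *
c=pickle.load(open("w7.pkl","rb"))
th=np.radians(-18.2);R=np.array([[np.cos(th),-np.sin(th)],[np.sin(th),np.cos(th)]])
for z in(.015,.05):
    L=np.array([[-11,23],[11,23],[11,-23],[-11,-23]])@R.T+[-170.7,-161.7]
    W=COR+L@J.T
    print(z,proj(c,np.c_[W/1000,np.full(4,z)]).round(0).tolist())
print("orange top corner",((plane(c,[(267,290),(235,262),(264,330)],.05)*1000-COR)@J).round(0).tolist())
```

```text
0.015 [[245.0, 221.0], [244.0, 195.0], [301.0, 195.0], [300.0, 221.0]]
0.05 [[240.0, 238.0], [239.0, 209.0], [305.0, 209.0], [304.0, 238.0]]
orange top corner [[-221.0, -141.0], [-191.0, -126.0], [-256.0, -127.0]]
```

Clear: the fingers occupy rows 209–238, and the orange block starts at about row 250. I descend and push with a turn.

```bash
python3 -m jog '[[0.4,0,3,0,0.009,0,205],[0.5,0,6,0,0.009,0,205],[0.5,0,8.3,0,0.009,0,205],[0.5,0,9.3,0,0.009,0,205],[0.5,0,9.3,0,0.009,0,205]]'; python3 go.py " -162,-163,18,-18.2" " -145,-167,18,-12" " -125,-170,18,-4" " -105,-172,18,0"
```

```text
t: 12.55
tool_pos: [0.4824, -0.0094, 0.0208]
tool_rot: [-3.115, 0.401, -0.002]
contact_force: [-0.4, -0.1, -0.2]
opening: 0.0168
t 12.55 at jig [-169.1 -162.4] z 20.8 yaw -18.01 F jig [-0.4 -0.1] open 16.8
 -162,-163,18,-18.2 [ 0.69 -0.16  0.28] [-0.001 -0.002  0.003]
 -145,-167,18,-12 [ 2.43 -0.31  0.28] [-0.001 -0.002 -0.105]
 -125,-170,18,-4 [ 4.43 -0.64  0.29] [-0.    -0.002 -0.245]
 -105,-172,18,0 [ 6.39 -1.07  0.29] [-0.    -0.002 -0.314]
```

```bash
python3 -m jog '[[0.7,-0.1,0.2,0,0,0,205],[1.4,-0.2,0.2,0,0,-0.02,205],[2.2,-0.3,0.2,0,0,-0.07,205],[3,-0.4,0.2,0,0,-0.13,205],[3.8,-0.5,0.2,0,0,-0.19,205],[4.6,-0.7,0.2,0,0,-0.24,205],[5.4,-0.9,0.2,0,0,-0.29,205],[6.2,-1.05,0.2,0,0,-0.314,205]]'; python3 go.py " -75,-172,18,0" " -66,-172,18,0";  python3 - <<'E'
from h import *
im=get_image("wrist")[:,:,::-1];cv2.imwrite("pics/w8.png",im)
E
```

```text
t: 13.22
tool_pos: [0.5467, -0.0152, 0.0205]
tool_rot: [3.14, 0.095, 0.004]
contact_force: [-6.7, -0.0, 5.0]
opening: 0.0165
t 13.2167 at jig [-105.2 -172. ] z 20.5 yaw 0.15 F jig [-6.7  0.4] open 16.5
 -75,-172,18,0 [3.02 0.01 0.26] [ 0.    -0.003  0.003]
 -66,-172,18,0 [3.92 0.01 0.26] [ 0.    -0.003  0.003]
```

View pics/w8.png

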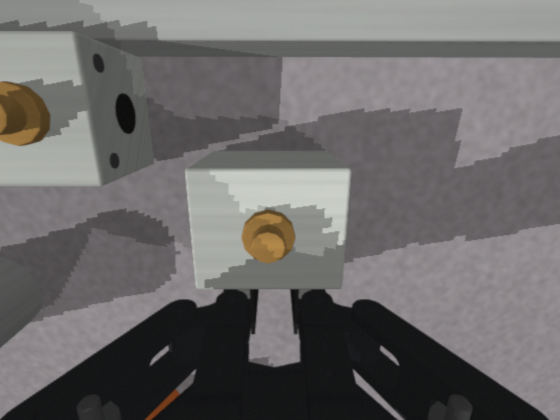

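The short block is now square (edges 187–350, rows 168–288) and clear of the long block. That makes 11 pictures, so I keep the last for the end. Now I push it to the fence.

```bash
python3 -m jog '[[0.6,0,0.2,0,0,0,205],[1.3,0,0.2,0,0,0,205],[2,0,0.2,0,0,0,205],[2.6,0,0.2,0,0,0,205],[3.2,0,0.2,0,0,0,205],[3.7,0,0.2,0,0,0,205],[4,0,0.2,0,0,0,205],[4.2,0,0.2,0,0,0,205]]'; python3 -m jog '[[0.15,0,0,0,0,0,205],[0.3,0,0,0,0,0,205],[0.45,0,0,0,0,0,205],[0.6,0,0,0,0,0,205],[0.6,0,0,0,0,0,205]]'; python3 go.py
```

```text
t: 13.93
tool_pos: [0.5898, -0.013, 0.0199]
tool_rot: [3.139, 0.095, 0.003]
contact_force: [-13.6, -0.8, 11.7]
opening: 0.0164
t: 14.35
tool_pos: [0.5896, -0.0129, 0.0199]
tool_rot: [3.139, 0.096, -0.025]
contact_force: [-29.1, -2.6, 23.1]
opening: 0.0168
t 14.35 at jig [ -62.3 -172.2] z 19.9 yaw 0.16 F jig [-29.2  -0.9] open 16.8
```

At the fence (same x = -62.3, 29 N). I retract, turn 90° and go to its right end.

```bash
python3 -m jog '[[-1,0,0,0,0,0,205],[-2.5,0,0,0,0.025,0,205],[-2.5,0,-3,0,0.025,0,215],[-2.5,0,-7,0,0.025,0,215],[-2.5,0,-10,0,0.025,0,215],[-2,1,-10,0,0.025,-0.12,215],[-1,2,-10,0,0.025,-0.24,215],[0,3,-10,0,0.025,-0.36,215]]'; python3 go.py " -26,-238,120,90"; python3 -m jog '[[0,0,0,0,0,-0.12,215],[0,0,0,0,0,-0.24,215],[0,0,0,0,0,-0.36,215],[0,0,0,0,0,-0.48,215],[0,0,0,0,0,-0.6,215],[0,0,0,0,0,-0.72,215],[0,0,0,0,0,-0.84,215],[0,0,0,0,0,-0.96,215]]';python3 go.py " -26,-238,110,90"
```

```text
t: 15.02
tool_pos: [0.5953, -0.0431, 0.1222]
tool_rot: [-3.069, -0.666, -0.023]
contact_force: [0.6, 0.2, -0.4]
opening: 0.0132
t 15.0167 at jig [ -58.4 -202.7] z 122.2 yaw 21.14 F jig [0.6 0.1] open 13.2
 -26,-238,120,90 [1.74 4.46 0.26] [ 0.01  -0.011 -1.202]
t: 15.68
tool_pos: [0.5966, -0.0432, 0.1231]
tool_rot: [2.404, 2.01, 0.025]
contact_force: [-0.0, -0.9, -0.2]
opening: 0.0132
t 15.6833 at jig [ -57.  -202.8] z 123.1 yaw 76.47 F jig [-0.1 -0.9] open 13.2
 -26,-238,110,90 [-2.7   3.82  1.35] [ 0.017 -0.005 -0.236]
```

```bash
python3 -m jog '[[-0.9,1.3,0,0.01,0,-0.12,215],[-1.8,2.6,0,0.017,0,-0.236,215],[-2.7,3.7,0.5,0.017,-0.005,-0.236,215],[-2.7,3.7,1,0.017,-0.005,-0.236,215],[-2.7,3.7,1,0.017,-0.005,-0.236,215]]'; python3 go.py " -26,-238,18,90"
python3 - <<'E'
from blk import *
c=calibration("wrist");im=get_image("wrist")[:,:,::-1].copy();cv2.imwrite("pics/w9.png",im);pickle.dump(c,open("w9.pkl","wb"))
blocks(c,im,(150,0,420,300),165);blocks(c,im,(150,0,420,300),150)
f=lambda X,Y,z:proj(c,np.r_[COR+J@[X,Y],z*1000]/1000).round(0).tolist()
print(f(-50,-201,.05),f(0,-201,.05))
E
```

```text
t: 16.1
tool_pos: [0.6287, -0.0764, 0.1127]
tool_rot: [-2.158, -2.283, -0.001]
contact_force: [-0.3, -0.1, -0.7]
opening: 0.0134
t 16.1 at jig [ -27.  -237.8] z 112.7 yaw 89.92 F jig [-0.3 -0.1] open 13.4
 -26,-238,18,90 [-0.02  0.09  9.47] [ 0.    -0.    -0.001]
blk jig ctr [ -23.5 -171.4] size [18.6 23.1] ang 89.9 min [ -35.1 -180.7] max [ -11.9 -162.1]
blk jig ctr [ -28.7 -170.4] size [57.5 43.2] ang 89.9 min [ -50.2 -199.2] max [  -7.  -141.7]
blk jig ctr [  51.3 -117.3] size [16.2 11.3] ang 21.9 min [  43.3 -124.3] max [  58.5 -109.9]
blk jig ctr [ -38.  -104.6] size [10.4 24. ] ang 89.9 min [ -50.1 -109.7] max [-26.  -99.4]
blk jig ctr [ -26.5 -170.8] size [58.2 47.9] ang 89.9 min [ -50.4 -199.9] max [  -2.5 -141.7]
blk jig ctr [  51.3 -117.3] size [16.2 11.3] ang 21.9 min [  43.3 -124.3] max [  58.5 -109.9]
blk jig ctr [  -9.9 -104.6] size [10.4 13.8] ang 89.9 min [ -16.8 -109.8] max [ -3.  -99.4]
blk jig ctr [ -38.  -104.6] size [10.4 25.1] ang 89.9 min [ -50.5 -109.8] max [-25.4 -99.4]
[[239.0, 177.0]] [[314.0, 177.0]]
```

The short block is flush and square at y -200 to -141, and the long block's end is at -109.8. I descend and push about 56 mm to final contact.

```bash
python3 -m jog '[[0,0.1,3.5,0,0,0,215],[0,0.1,7,0,0,0,215],[0,0.1,9.2,0,0,0,215],[0,0.1,9.2,0,0,0,215],[0.8,0.1,9.2,0,0,0,215],[1.6,0.1,9.2,0,0,0,215],[2.4,0.1,9.2,0,0,0,215],[3,0.1,9.2,0,0,0,215]]'; python3 go.py " -26,-182,18,90"
```

```text
t: 16.82
tool_pos: [0.6294, -0.0456, 0.0238]
tool_rot: [2.152, 2.282, 0.003]
contact_force: [-0.5, -4.1, 1.7]
opening: 0.0134
t 16.8167 at jig [ -24.5 -207.1] z 23.8 yaw 90.02 F jig [-0.7 -4.1] open 13.4
 -26,-182,18,90 [ 2.51 -0.16  0.57] [0.004 0.002 0.   ]
```

```bash
python3 -m jog '[[0.5,-0.1,0.4,0,0,0,215],[1,-0.1,0.4,0,0,0,215],[1.5,-0.1,0.4,0,0,0,215],[1.9,-0.1,0.4,0,0,0,215],[2.2,-0.1,0.4,0,0,0,215],[2.5,-0.1,0.4,0,0,0,215],[2.7,-0.1,0.4,0,0,0,215],[2.9,-0.1,0.4,0,0,0,215]]'; python3 go.py; python3 -m jog '[[0.2,0,0,0,0,0,215],[0.4,0,0,0,0,0,215],[0.5,0,0,0,0,0,215],[0.5,0,0,0,0,0,215]]'; python3 go.py
```

```text
t: 17.48
tool_pos: [0.6287, -0.0194, 0.0229]
tool_rot: [2.145, 2.278, -0.001]
contact_force: [-1.0, -16.9, 4.4]
opening: 0.0134
t 17.4833 at jig [ -23.6 -181. ] z 22.9 yaw 90.1 F jig [ -1.9 -16.9] open 13.4
t: 17.82
tool_pos: [0.6288, -0.0196, 0.0241]
tool_rot: [2.138, 2.273, -0.012]
contact_force: [-1.2, -19.4, -1.9]
opening: 0.0133
t 17.8167 at jig [ -23.6 -181.1] z 24.1 yaw 90.16 F jig [ -2.3 -19.3] open 13.3
```

It stopped at y = -181.1. The long block's push had ended at -121.2, so the difference is 59.9 mm, which is the short block's length. I retract and check from above.

```bash
python3 -m jog '[[-1,0,0,0,0,0,215],[-3,0,0,0,0.02,0,215],[-3,0,-3,0,0.02,0,215],[-3,0,-7,0,0.02,0,215],[-4,-2,-11,0,0.02,0.12,215],[-5,-5,-15,0,0.02,0.24,215],[-6,-8,-18,0,0.02,0.36,215],[-6,-10,-20,0,0.02,0.48,215]]';  python3 -m jog '[[0,0,0,0,0,0.12,215],[0,0,0,0,0,0.24,215],[0,0,0,0,0,0.36,215],[0,0,0,0,0,0.48,215],[0,0,0,0,0,0.6,215],[0,0,0,0,0,0.72,215],[0,0,0,0,0,0.84,215],[0,0,0,0,0,0.96,215]]'; python3 go.py " -70,-110,200,0"
```

```text
t: 18.48
tool_pos: [0.5313, -0.0817, 0.2264]
tool_rot: [2.631, 1.698, 0.021]
contact_force: [-0.1, -0.4, 0.7]
opening: 0.0134
t: 19.15
tool_pos: [0.5316, -0.0811, 0.2277]
tool_rot: [3.126, 0.283, 0.03]
contact_force: [-0.6, -0.5, 0.9]
opening: 0.0136
t 19.15 at jig [-124.1 -236.9] z 227.7 yaw 7.03 F jig [-0.6 -0.5] open 13.6
 -70,-110,200,0 [  6.87 -11.95   2.85] [ 0.003 -0.019  0.123]
```

```bash
python3 -m jog '[[1.5,-2.5,1,0,-0.01,0.1,215],[3,-5,2,0,-0.019,0.123,215],[4.5,-7.5,3,0,-0.019,0.123,215],[6,-10,4,0,-0.019,0.123,215],[6.9,-12,4.5,0,-0.019,0.123,215],[6.9,-12,4.5,0,-0.019,0.123,215],[6.9,-12,4.5,0,-0.019,0.123,215]]'; python3 go.py
python3 - <<'E'
from blk import *
c=calibration("wrist");im=get_image("wrist")[:,:,::-1].copy();cv2.imwrite("pics/w10.png",im);pickle.dump(c,open("w10.pkl","wb"))
f=lambda X,Y,z:proj(c,np.r_[COR+J@[X,Y],z*1000]/1000).round(0).ravel().tolist()
print("ideal px",[f(*a) for a in[(0,0,.05),(-50,0,.05),(0,-110,.05),(-50,-110,.05),(0,-170,.05),(-50,-170,.05),(0,0,.035),(0,-170,.035)]])
a=np.array([f(10,10,.05),f(-60,-185,.05)]).astype(int);x0,x1=sorted(a[:,0]);y0,y1=sorted(a[:,1]);x0,y0=max(x0-15,0),max(y0-15,0)
cv2.imwrite("pics/w10c.png",cv2.resize(im[y0:y1+15,x0:x1+15],None,fx=2.2,fy=2.2,interpolation=2));print("crop",x0,y0,x1,y1)
E
```

```text
t: 19.73
tool_pos: [0.5788, 0.0506, 0.184]
tool_rot: [3.137, 0.095, 0.001]
contact_force: [-0.0, -0.3, 0.9]
opening: 0.0134
t 19.7333 at jig [ -69.4 -108.1] z 184.0 yaw 0.13 F jig [-0.  -0.3] open 13.4
ideal px [[147.0, 123.0], [154.0, 180.0], [275.0, 124.0], [274.0, 180.0], [344.0, 124.0], [340.0, 180.0], [154.0, 123.0], [340.0, 123.0]]
crop 119 96 355 191
```

View pics/w10c.png

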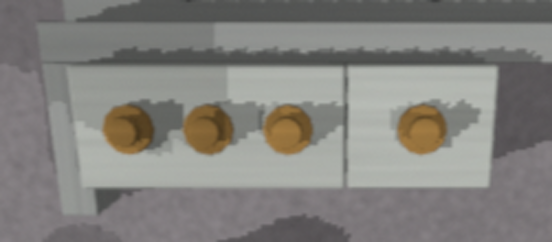

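The row is straight in the jig: long block against the stop, short block against its free end, with a thin seam at crop column 346. I measure the seam, the edge lines and the bystanders numerically.

Run:
```python
from blk import *
from jig import edge
c=pickle.load(open("w10.pkl","rb"));g=cv2.cvtColor(cv2.imread("pics/w10.png"),cv2.COLOR_BGR2GRAY).astype(float)
for y in(128,150,174):print("seam",y,g[y,270:284].astype(int).tolist())
for n,a,b in(("long",162,268),("short",284,334)):
    N=[];F=[]
    for x in range(a,b,2):
        e=edge(g[170:190,x],135)
        if e is not None:N.append((x,170+e))
        v=g[116:136,x][::-1];e=edge(v,138)
        if e is not None and e>3:F.append((x,135-e))
    for nm,P in(("near",N),("far",F)):
        q=(plane(c,np.array(P),.05)*1000-COR)@J;k=np.polyfit(q[:,1],q[:,0],1)
        print(n,nm,len(P),"x at mid",round(np.polyval(k,q[:,1].mean()),2),"tilt deg",round(np.degrees(np.arctan(k[0])),2),"scatter",round(np.std(q[:,0]-np.polyval(k,q[:,1])),2))
# short free end
E=[(330+edge(g[y,330:350],138),y) for y in range(130,176,3) if edge(g[y,330:350],138) is not None]
print("free end Y",(((plane(c,np.array(E),.05)*1000-COR)@J)[:,1]).round(1).tolist())
# bystanders: top view difference from start
t=get_image("top")[:,:,::-1];a=cv2.imread("pics/top0.png");d=cv2.absdiff(t,a).max(2)
for n,(u,v,r) in dict(flask=(229,208,14),fitting=(416,220,10),wrench=(447,172,32),gauge=(260,116,16),collar=(314,111,12),screwdriver=(168,190,34),orange=(269,251,18),black=(365,295,28),green=(448,275,28)).items():
    p=lambda i:i[v-r-6:v+r+6,u-r-6:u+r+6]
    q=cv2.matchTemplate(p(t),a[v-r:v+r,u-r:u+r],cv2.TM_CCOEFF_NORMED);_,m,_,l=cv2.minMaxLoc(q);print(n,"score",round(m,3),"shift",l[0]-6,l[1]-6)
```

```text
seam 128 [176, 175, 176, 174, 162, 133, 129, 162, 178, 180, 179, 180, 180, 180]
seam 150 [125, 125, 125, 125, 122, 101, 104, 151, 174, 176, 176, 176, 176, 176]
seam 174 [173, 174, 174, 172, 158, 124, 130, 164, 176, 176, 177, 177, 176, 177]
long near 53 x at mid -50.92 tilt deg 0.53 scatter 0.17
long far 53 x at mid -2.18 tilt deg -0.59 scatter 0.16
short near 25 x at mid -50.68 tilt deg -0.01 scatter 0.05
short far 25 x at mid -1.55 tilt deg -0.18 scatter 0.01
free end Y [-171.1, -171.0, -171.1, -171.0, -171.0, -171.1, -171.0, -170.9, -170.9, -171.0, -171.0, -171.1, -171.0, -171.1, -171.5, -171.3]
flask score 0.372 shift 2 1
fitting score 0.992 shift 0 0
wrench score 0.942 shift 0 0
gauge score 0.61 shift 6 5
collar score 0.994 shift 0 0
screwdriver score 0.936 shift 0 0
orange score 0.134 shift -6 -5
black score 0.943 shift 0 0
green score 0.745 shift 0 0
```

Everything agrees within about 0.5 mm, but the long block may stand about 0.4 mm off the fence. The low scores for the flask, gauge and orange block are probably the arm covering them, so I recheck those later. I do one gentle straddling press across the seam to seat both blocks on the fence.

```bash
python3 -m jog '[[-1.5,0.1,3,0,0,0,75],[-2.4,0.2,6,0,0,0,75],[-2.4,0.2,6,0,0,0,75],[-2.4,0.2,6,0,0,0,75],[-2.4,0.2,6,0,0,0,75]]'; python3 go.py " -92,-110,18,0"
```

```text
t: 20.25
tool_pos: [0.5566, 0.0448, 0.1266]
tool_rot: [3.136, 0.089, 0.008]
contact_force: [0.3, 0.0, -0.3]
opening: 0.0602
t 20.25 at jig [ -91.9 -112.7] z 126.6 yaw -0.08 F jig [0.3 0. ] open 60.2
 -92,-110,18,0 [-0.07 -0.31 10.86] [ 0.004 -0.005 -0.001]
```

```bash
python3 -m jog '[[0,-0.2,3.5,0,0,0,75],[0,-0.3,7,0,0,0,75],[0,-0.3,9.5,0,-0.005,0,75],[0,-0.3,10.7,0,-0.005,0,75],[0,-0.3,10.7,0,-0.005,0,75]]'; python3 go.py; python3 -m jog '[[0.7,0,0,0,0,0,75],[1.4,0,0,0,0,0,75],[2,0,0,0,0,0,75],[2.4,0,0,0,0,0,75],[2.7,0,0,0,0,0,75],[2.9,0,0,0,0,0,75],[3.1,0,0,0,0,0,75],[3.2,0,0,0,0,0,75]]'; python3 go.py
```

```text
t: 20.67
tool_pos: [0.5565, 0.0472, 0.0184]
tool_rot: [3.137, 0.088, -0.004]
contact_force: [-0.9, -0.1, -0.2]
opening: 0.0606
t 20.6667 at jig [ -91.9 -110.2] z 18.4 yaw -0.1 F jig [-0.9 -0. ] open 60.6
t: 21.33
tool_pos: [0.5859, 0.0491, 0.0182]
tool_rot: [3.137, 0.09, -0.017]
contact_force: [-13.0, -1.5, 10.3]
opening: 0.0604
t 21.3333 at jig [ -62.4 -110. ] z 18.2 yaw -0.03 F jig [-13.1  -0.7] open 60.4
```

```bash
python3 -m jog '[[0.2,0,0,0,0,0,75],[0.4,0,0,0,0,0,75],[0.5,0,0,0,0,0,75],[0.5,0,0,0,0,0,75]]'; python3 go.py; python3 -m jog '[[-1,0,0,0,0,0,75],[-2.5,0,0,0,0.02,0,75],[-2.5,0,-4,0,0.02,0,75],[-2.5,0,-8,0,0.02,0,75],[-2.5,0,-12,0,0.02,0,75],[-2.5,0,-16,0,0.02,0,75],[-1,0,-16.5,0,0.02,0,215],[0,0,-16.5,0,0.02,0,215]]'; python3 go.py
python3 - <<'E'
from blk import *
from jig import edge
c=calibration("wrist");im=get_image("wrist")[:,:,::-1].copy();cv2.imwrite("pics/w11.png",im)
f=lambda X,Y,z:proj(c,np.r_[COR+J@[X,Y],z*1000]/1000).ravel()
g=cv2.cvtColor(im,cv2.COLOR_BGR2GRAY).astype(float)
for n,ya,yb in(("long",-8,-104),("short",-118,-164)):
    xs=np.arange(int(f(-25,ya,.05)[0]),int(f(-25,yb,.05)[0]),2)
    for nm,X,s in(("near",-50,1),("far",0,-1)):
        r=f(X,(ya+yb)/2,.05)[1];P=[]
        for x in xs:
            v=g[int(r)-10:int(r)+10,x]
            e=edge(v if s>0 else v[::-1],137)
            if e is not None:P.append((x,int(r)-10+(e if s>0 else 19-e)))
        q=(plane(c,np.array(P),.05)*1000-COR)@J;k=np.polyfit(q[:,1],q[:,0],1)
        print(n,nm,len(P),"x",round(np.median(q[:,0]),2),"tilt",round(np.degrees(np.arctan(k[0])),2))
a=f(-25,-110,.05).round().astype(int);print("seam",g[a[1]-14,a[0]-6:a[0]+8].astype(int).tolist())
E
```

```text
t: 21.67
tool_pos: [0.5856, 0.0492, 0.0181]
tool_rot: [3.136, 0.092, -0.04]
contact_force: [-22.4, -2.5, 17.7]
opening: 0.0605
t 21.6667 at jig [ -62.7 -110. ] z 18.1 yaw 0.03 F jig [-22.6  -1.2] open 60.5
t: 22.33
tool_pos: [0.593, 0.05, 0.1884]
tool_rot: [3.136, 0.092, 0.006]
contact_force: [-0.1, -0.1, -0.5]
opening: 0.0371
t 22.3333 at jig [ -55.2 -109.6] z 188.4 yaw 0.04 F jig [-0.1 -0.1] open 37.1
long near 52 x -50.95 tilt -0.11
long far 53 x -2.1 tilt -0.5
short near 25 x -50.91 tilt 0.19
short far 25 x -1.32 tilt -0.42
seam [175, 175, 175, 175, 173, 164, 133, 113, 152, 177, 179, 179, 179, 179]
```

The near edges now line up (-50.95 and -50.91) and the press stalled at 22 N. I move the hand well away so the top camera can check the bystanders.

```bash
python3 -m jog '[[-2,2,-3,0,0,0,215],[-4,5,-6,0,0,0,215],[-7,8,-9,0,0,0,215],[-10,12,-10,0,0,0,215],[-13,16,-10,0,0,0,215],[-16,19,-10,0,0,0,215],[-18,22,-10,0,0,0,215],[-19,25,-10,0,0,0,215]]'; python3 -m jog '[[-2,4,0,0,0,0,215],[-4,8,0,0,0,0,215],[-5,12,0,0,0,0,215],[-7,16,0,0,0,0,215],[-9,20,0,0,0,0,215],[-11,24,0,0,0,0,215],[-13,27,0,0,0,0,215],[-13,27,0,0,0,0,215]]'
python3 - <<'E'
from blk import *
t=get_image("top")[:,:,::-1].copy();cv2.imwrite("pics/t3.png",t);a=cv2.imread("pics/top0.png")
for n,(u,v,r) in dict(flask=(229,208,14),fitting=(416,220,10),wrench=(447,172,32),gauge=(260,116,16),collar=(314,111,12),screwdriver=(168,190,34),orange=(269,251,18),black=(365,295,28),green=(448,275,28)).items():
    q=cv2.matchTemplate(t[v-r-6:v+r+6,u-r-6:u+r+6],a[v-r:v+r,u-r:u+r],cv2.TM_CCOEFF_NORMED);_,m,_,l=cv2.minMaxLoc(q);print(n,"score",round(m,3),"shift",l[0]-6,l[1]-6)
o=get_obs();print(o["t"],o["tool_pos"],o["dq"],o["contact_force"])
E
```

```text
t: 23.05
tool_pos: [0.4212, -0.1967, 0.2833]
tool_rot: [3.139, 0.093, -0.006]
contact_force: [1.3, 0.2, 0.0]
opening: 0.0134
t: 23.72
tool_pos: [0.3039, -0.477, 0.2802]
tool_rot: [-3.138, -0.086, 0.012]
contact_force: [0.3, -0.4, 0.4]
opening: 0.0136
flask score 0.991 shift 0 0
fitting score 0.977 shift 0 0
wrench score 0.954 shift 0 0
gauge score 0.998 shift 0 0
collar score 0.993 shift 0 0
screwdriver score 0.993 shift 0 0
orange score 0.962 shift 0 0
black score 0.891 shift 0 0
green score 0.922 shift 0 -1
23.7667 [ 0.30430297 -0.47645198  0.28026926] [ 0.06414474 -0.04581952  0.03602757  0.03205032  0.026811    0.04861274] [-0.40719652 -0.54755916  0.24604906]
```

No bystander has moved. The green block's 1 px shift comes from the arm's shadow beside it, and the hand never went near it. Handing in.

```bash
python3 -c "
from station import *
print(finish_job())"
```

```text
the job is handed in; nothing more can be done
None
```

I pushed the long block square onto the fence and along it to the end stop. I then pushed the short block onto the fence and up against the long block's free end. A light press across the seam seated both on the fence. The job was handed in at about 24 s of the 67 s allowed, with the hand clear.

**What the last checks showed:**
- **Row:** The two pushes along the fence stalled 59.9 mm apart, against the short block's 60 mm. The near faces line up to 0.04 mm (-50.95 and -50.91 mm).
- **Seam:** A uniform dark line about 2 px wide remains between the blocks. I take it to be bevelled edges; a gap of up to about 0.5 mm can't be excluded from the picture.
- **Forces:** The largest wrist force I read was about 39 N, while pressing the long block onto the fence.
- **Bystanders:** Everything but the green look-alike matched its starting place with zero shift.

**What disagreed:**
- **Free end of the row:** It measured at -171.0 mm, where -170 was ideal; this is within the 2 mm calibration.
- **Far edges:** They read about 1 to 2 mm off the fence, and the fence itself read 2 to 3 mm off its plane in an earlier wrist view. The fitted far-edge tilts of up to 0.5° don't match the near edges; I put that down to shading.
- **Green look-alike:** It showed a 1 px shift, probably the arm's shadow, since the hand never went near it.

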